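Torque the cap of a pressure vessel with a click wrench

ROBOT

A 6-joint arm with a two-finger parallel gripper is mounted at the origin on a cart in front of the work surface, level with it; the furniture and walls round the work are solid. World frame = base frame: x ahead of the robot, y to its left, z up, the work surface at z = 0. Lengths are in m, angles in rad, forces in N, time in s.
With the tool pointing down it reaches from about 0.35 to 0.975 m from the base axis. Payload 4.9 kg.
Tool frame: the origin (TCP) lies at the very end of the fingers, on their centre line; the grasp point (between the pads) lies 19 mm behind it (r.grip_depth is the distance from the TCP to the grasp point, in m); z points along the fingers, x is the direction in which the jaws open and shut, and the axes are right-handed (so a half turn about z gives the same grasp; the last joint's range is limited). The gripper opens to 85 mm and grips with 20 to 120 N. Pads are 22 mm wide; open, the fingers measure 114 mm over their backs; the gripper's body (76 mm by 85 mm) begins 54 mm behind the grasp point. The pads swing forward as they close: fully open they stand 13 mm farther back than shut.
Start: joints at [-0.119, 0.053, 1.613, -0, 1.476, -0.119], TCP at [0.625, 0, 0.231] pointing down, gripper open.
Joint ranges: [-3.01, 3.01], [-1.01, 2.22], [0.06, 2.58], [-1.02, 4.17], [0.09, 2.62], [-3.14, 3.14]. Speed limits (rad/s): [2.57, 2.57, 3.14, 3.14, 3.14, 3.14].

INTERFACE

Orientations are given as a unit quaternion [w, x, y, z].
In Python, from cell import r gives the robot as it stands.
- The arm moves only by the tool send_rows, never from a script. Its argument "commands" is a list of rows, each a list of 6 numbers: the shift along the tool's x, y, z in m, then the turn, a rotation vector about the tool's x, y, z in rad. In form: [[x, y, z, rx, ry, rz], ...]. A call has 1 to 5 rows; each row shifts and turns the commanded pose from where the row before left it, along the tool's axes as they then stand; what a row does not reach is not made up. A row lasts 1/8 s, in which the tool goes at most 62.5 mm and 10.7 degrees, less where a joint would pass 70% of its speed; a pose out of reach is approached as far as the arm can. A call is refused whole if a number of a shift passes 0.0625 or a number of a turn 0.188, either way. A call with a gripper value outside its range is refused whole. "gripper" is the closure, from 0 (fully open) to 1 (shut), set as the call begins (left out, the last holds). The fingers move at their own pace and stop on an object; the grip force is fixed at half the most. Time passes only in rows, so rows that do not move let the fingers close. It gives the time, the measured TCP pose, the force and the opening at its end, in the units of the state.
- r.read_state(): the state, without advancing time (a new reading comes with each control period).
- r.snapshot(name): name is "scene" or "side" or "wrist"; returns a dict with "image" (420x560x3 uint8, blue, green, red), "mtx" (3x3 intrinsics, pixels), "cam_to_world" (4x4, takes a point from camera to world coordinates). Camera axes: x right, y down, z forward; pixel columns grow to the right and rows downward; lengths in m; the calibration is good to about 2 mm. The wrist camera is an equidistant fisheye: a pixel r from the principal point sees the ray r / f radians off the axis. A picture is of the moment at which its call begins. There is no depth.
- r.finish_job(): hands the job in, once; it reports no verdict.
The state is a dict: "time_s": time; "q": joint angles; "dq": joint speeds; "joint_efforts": joint torques, N m; "position": TCP position; "eef_rot": TCP orientation; "ft_force": force on the tool from outside, world axes, zero at the start; "torque": the same for the moment, N m; "opening": finger opening in m.
Only numpy, scipy, OpenCV 4.12 (cv2) and the standard library are available. Lean on these libraries where they do the work, as an engineer would, in place of code of your own. Each camera call takes 0.05 s, during which the arm holds its last target.

TASK

The hexagonal cap of the pressure vessel in the bench clamp is only hand-tight. Put the ring of the torque wrench fully down over the cap, turn it clockwise (seen from above) until the wrench clicks, and stop there before the vessel is twisted in its clamp; then lift the wrench off without loosening the cap and lay it gently flat on the bench clear of the vessel. Leave the beaker, the tin and the vial where they stand.

Things in the scene. Friction and masses are not known exactly. Their poses are not given: they have to be found in the camera images.
- clamp: Bench clamp, fixed: 116 x 116 x 12 mm aluminium foot plate and a grey split collar (80 mm diameter, 40 mm high) holding a steel pressure vessel (56 mm diameter, upright). Origin: underside of the plate on the vessel's axis. The vessel's cap is 0.3 to 0.75 rad short of tight; where it gets tight differs each time and is not shown by any pose: it must be felt. There it stops hard.
- cap_seat (a point): Cap of the vessel: dark flange 64 mm across, on it a bright hexagon 46 mm across flats, 16 mm high (top 4 mm chamfered), a brass plug 19 mm wide standing 12 mm above it. Point: on the axis at the flange's upper face, 96.0 mm above the bench when home (up to 0.5 mm more before). z up, x through the middle of a flat, turning with the cap. Turns stiffly (0.45 N m), sinks 4 mm a turn.
- wrench_ring (a point): Click torque wrench, 265 mm long, 0.38 kg, flat on the bench. Steel ring, 69 mm outside, 14 mm high, hexagon hole 49 mm across flats (chamfered below; 1.5 mm play each side, 0.11 rad each way). Point: centre of the ring's underside, which comes down on the cap's flange. z up, x along the handle and through a flat: fits with x at a multiple of 60 degrees to the cap's x.
- wrench_grip (a point): A point on the wrench's handle, 140 mm along x from the ring's centre, 13 mm above the ring's underside: middle of the height of the black flat-sided grip, which reaches from 119 to 207 mm and is 23 mm wide, 26 mm high. z up, x along the handle. The wrench balances about 80 mm from the ring's centre.
- wrench_pin (a point): Dark pivot pin of the handle, 45 mm from the ring's centre, 24 mm up. The handle is rigid up to 1.1 N m about the pin (about 11.5 N sideways at 140 mm, or 1.6 N m on the cap), then clicks: it swings up to 0.12 rad (11 mm at 140 mm) clockwise, its resistance falling by a third, and meets a hard stop. It springs straight when let go. Axes as wrench_ring.
- vessel (a joint): Angle in rad by which the vessel has turned clockwise in its clamp, 0 at the start. The clamp holds it by friction and slips at 2.8 N m on the cap (20 N at 140 mm), as happens on pulling past the click.
- beaker_mid (a point): Glass beaker, 54 mm diameter, 68 mm high, upright; the point is half-way up on its axis.
- tin_mid (a point): Round white tin, 66 mm diameter, 26 mm high; the point is half-way up on its axis.
- vial_mid (a point): Upright glass vial with a white cap, 23 mm diameter, 76 mm high; the point is half-way up on its axis.
There are look-alikes about, which are no part of the job. Of the things that look like the clamp, the largest one is meant.

How it is judged:
On the way, in this order (a step that is already met when the one before it is completed fails the run):
1. the wrench's ring is fully down over the hexagon of the cap (horizontal distance between wrench_ring and cap_seat below 0.004 m and z of wrench_ring in the frame of cap_seat below 0.003 m and angle between wrench_ring's own z axis and vertical below 0.1 rad), for 0.1 s.
2. with the ring on the cap and the cap home, the wrench clicks (its handle swings at least 0.03 rad) (horizontal distance between wrench_ring and cap_seat below 0.005 m and z of wrench_ring in the frame of cap_seat below 0.006 m and height (world z) of cap_seat below 0.09604 m and angle between the x axis of wrench_ring and the x axis of wrench_grip, either way round above 0.03 rad), for 0.05 s.
At the end, for the whole second after the job is handed in: The cap is fully home, not turned back (seat at most 0.05 mm above 96.0 mm); the wrench lies still, flat and right way up on the bench (ring underside below 8 mm, grip middle below 22 mm), ring and grip centres over 100 mm from the cap's axis, clear of vessel and clamp (height (world z) of cap_seat below 0.09605 m and height (world z) of wrench_ring below 0.008 m and height (world z) of wrench_grip below 0.022 m and angle between wrench_ring's own z axis and vertical below 0.08 rad and horizontal distance between each of wrench_ring, wrench_grip and cap_seat above 0.1 m and contact force between wrench and clamp below 0.1 N and linear speed of wrench below 0.02 m/s); the robot touches nothing.
It fails at once if the vessel is twisted in its clamp by more than 0.04 rad (over-torqued or wrenched back) (value of joint vessel above 0.04 rad or value of joint vessel below -0.04 rad).
It fails at once if the wrench is dropped (falls unheld faster than 0.5 m/s) (linear speed of wrench above 0.5 m/s and contact force between the fingers and wrench below 0.1 N).
It fails at once if the beaker, tin or vial is moved by more than 15 mm (distance of any of beaker_mid, tin_mid, vial_mid from where it was at the start of the episode above 0.015 m).
It also fails if it takes over 72 s, if anything falls off the work surface, if the arm or the gripper's body presses on something with over 40 N, if the wrist force passes 120 N, or if a joint passes its speed limit or range.

## Working session

There is one attempt and no reset: what is moved stays moved. The work goes in short steps, Python scripts to look and compute and a tool call to move; the robot and the scene stay as the last step left them, time stands still between calls to the robot, and variables do not carry over. Pictures are saved under pics/ and viewed, and the job is handed in when it is done.

Besides the shell and the picture viewer there is one more tool, called after "Emit:" as name(argument=value, ...) on one line, values as JSON. send_rows: Moves the arm, as the interface text tells. Its arguments: {"type":"object","properties":{"commands":{"type":"array"},"gripper":{"type":"number"}},"required":["commands"]}

```bash
ls; mkdir -p pics; python3 - <<'E'
from cell import r
import cv2,numpy as np
for n in ["scene","side","wrist"]:
    s=r.snapshot(n); cv2.imwrite(f"pics/{n}0.png",s["image"]); np.savez(f"{n}0.npz",**s)
    print(n,s["mtx"].round(1).tolist(),s["cam_to_world"].round(3).tolist())
print(r.read_state())
E
```

```text
pics
scene [[381.5, 0.0, 267.8], [0.0, 381.5, 204.5], [0.0, 0.0, 1.0]] [[0.705, -0.458, 0.542, 0.126], [-0.709, -0.47, 0.525, -0.479], [0.014, -0.754, -0.656, 0.685], [0.0, 0.0, 0.0, 1.0]]
side [[390.1, 0.0, 278.2], [0.0, 390.1, 209.4], [0.0, 0.0, 1.0]] [[0.929, -0.123, 0.348, 0.259], [-0.368, -0.368, 0.854, -0.796], [0.023, -0.922, -0.387, 0.455], [0.0, 0.0, 0.0, 1.0]]
wrist [[325.2, 0.0, 278.1], [0.0, 325.2, 208.6], [0.0, 0.0, 1.0]] [[1.0, 0.001, -0.001, 0.625], [0.0, -0.95, -0.314, 0.081], [-0.002, 0.314, -0.95, 0.373], [0.0, 0.0, 0.0, 1.0]]
{'time_s': 0.15, 'q': array([-1.19027864e-01,  5.32126028e-02,  1.61400254e+00,  3.37962863e-05,
        1.47599098e+00, -1.18959147e-01]), 'dq': array([ 0.00013249, -0.00202278, -0.00424688, -0.00056016, -0.00129971,
        0.00165304]), 'joint_efforts': array([ 5.10442842e-04, -3.94241810e+01, -3.70721948e+01, -1.15854355e-04,
        4.61802789e-03,  5.00508997e-05]), 'position': array([6.24507175e-01, 5.14102265e-05, 2.30326551e-01]), 'eef_rot': array([-1.12471303e-04,  9.99999674e-01, -3.59718994e-05, -7.99028751e-04]), 'ft_force': array([-0.00567747, -0.13218542, -0.1556777 ]), 'torque': array([ 0.00480331,  0.00632354, -0.03069875]), 'opening': 0.08564886023957093}
```

View pics/scene0.png

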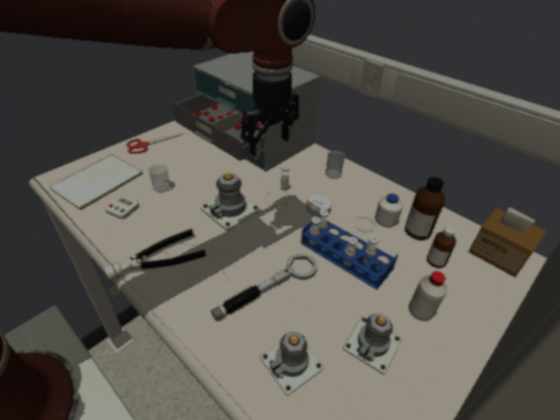

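View pics/side0.png

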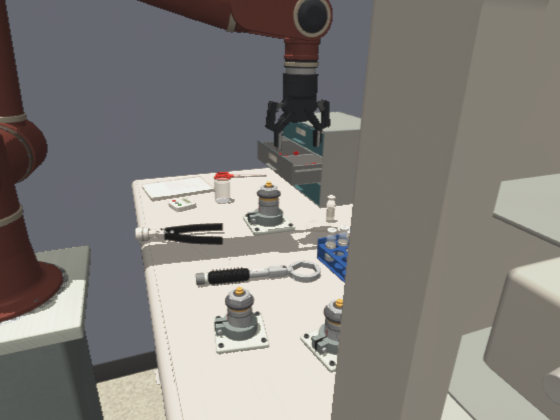

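View pics/wrist0.png

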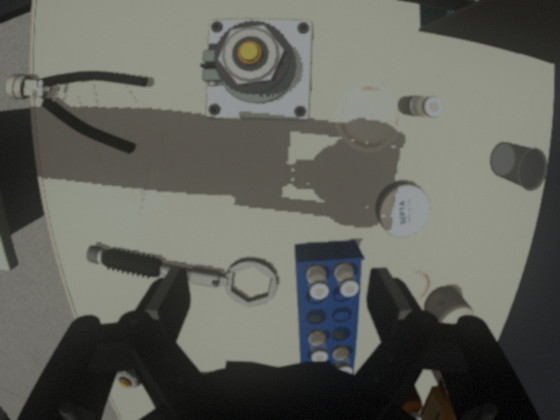

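```bash
cat > h.py <<'E'
import numpy as np,cv2
def ray(s,uv,fish):
    K=s["mtx"];T=s["cam_to_world"]
    d=np.array([(uv[0]-K[0,2])/K[0,0],(uv[1]-K[1,2])/K[1,1]])
    if fish:
        t=np.hypot(*d); d3=np.r_[d/t*np.sin(t),np.cos(t)] if t>0 else np.array([0,0,1.])
    else: d3=np.r_[d,1]
    return T[:3,3],T[:3,:3]@d3
def onz(s,uv,z,fish):
    o,d=ray(s,uv,fish); return o+d*(z-o[2])/d[2]
def proj(s,p,fish):
    K=s["mtx"];T=s["cam_to_world"];c=T[:3,:3].T@(np.asarray(p)-T[:3,3])
    if fish:
        rr=np.hypot(c[0],c[1]);t=np.arctan2(rr,c[2]);x=c[:2]/rr*t
    else:x=c[:2]/c[2]
    return x*K[0,0]+K[:2,2]
def crop(img,x0,y0,w,h,k,name):
    c=cv2.resize(img[y0:y0+h,x0:x0+w],None,fx=k,fy=k,interpolation=cv2.INTER_CUBIC)
    c=cv2.convertScaleAbs(c,alpha=1.5)
    cv2.imwrite(name,c)
def rect(s,center,half,n,z,fish):
    """top-down ortho view of plane z: image n x n; u->x... +x right, +y up"""
    g=np.linspace(-half,half,n); X,Y=np.meshgrid(center[0]+g,center[1]-g)
    m=np.array([proj(s,(x,y,z),fish) for x,y in zip(X.ravel(),Y.ravel())]).reshape(n,n,2).astype(np.float32)
    return cv2.convertScaleAbs(cv2.remap(s["image"],m[...,0],m[...,1],cv2.INTER_CUBIC),alpha=1.5)
E
python3 - <<'E'
from h import *
s=np.load("wrist0.npz")
crop(s["image"],80,230,210,90,3.8,"pics/w1.png")
crop(s["image"],190,5,140,125,4.5,"pics/w2.png")
E
```

```text
(no output)
```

View pics/w1.png

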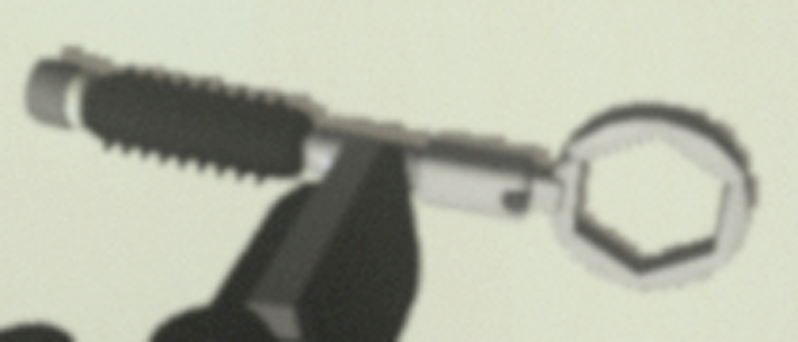

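View pics/w2.png

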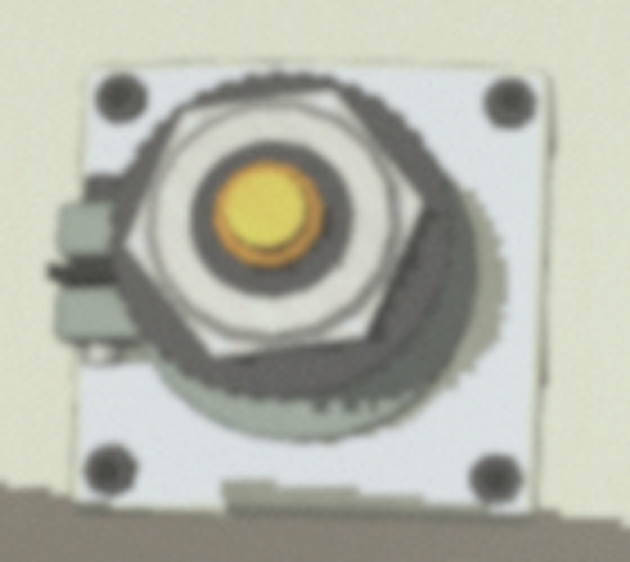

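```bash
python3 - <<'E'
from h import *
s=np.load("wrist0.npz")
K=lambda u,v,k,x0,y0:(u/k+x0,v/k+y0)
R=onz(s,K(651,199,3.8,80,230),.014,1);print("ring",R)
for p in [(82,105),(310,140),(515,200),(197,122)]:
    print(p,onz(s,K(*p,3.8,80,230),.02,1))
H=[(123,246),(186,104),(336,90),(424,208),(369,342),(213,354)]
P=np.array([onz(s,K(*p,4.5,190,5),.108,1)[:2] for p in H]);print(P,P.mean(0),np.linalg.norm(P-P.mean(0),axis=1))
a=np.arctan2(*(P-P.mean(0)).T[::-1]);print(np.degrees(a)%60)
C=[onz(s,K(*p,4.5,190,5),.012,1)[:2] for p in [(120,98),(510,103),(108,470),(495,478)]];print(np.array(C),np.mean(C,0))
print("plug",onz(s,K(262,207,4.5,190,5),.124,1))
im=rect(s,(0.53,0.03),.13,600,.014,1);cv2.imwrite("pics/rw.png",im)
im=rect(s,(P.mean(0)),.05,600,.108,1);cv2.imwrite("pics/rc.png",im)
E
```

```text
ring [ 0.59042422 -0.13766645  0.014     ]
(82, 105) [ 0.38481404 -0.10620691  0.02      ]
(310, 140) [ 0.47443983 -0.11510992  0.02      ]
(515, 200) [ 0.54484298 -0.13557697  0.02      ]
(197, 122) [ 0.43194036 -0.11028228  0.02      ]
[[0.5760832  0.11933772]
 [0.58744273 0.14563937]
 [0.614232   0.14739047]
 [0.62980982 0.12499434]
 [0.6200846  0.10034361]
 [0.59227649 0.09866958]] [0.60332147 0.12272918] [0.02744859 0.02787492 0.026967   0.02658502 0.02796634 0.02647369]
[7.09741898 4.72531332 6.13467939 4.88777104 6.82719518 5.34167741]
[[0.55735827 0.17169233]
 [0.65221717 0.16833779]
 [0.55381022 0.07714154]
 [0.64880787 0.07391892]] [0.60304838 0.12277265]
plug [0.60259001 0.12283211 0.124     ]
```

View pics/rw.png

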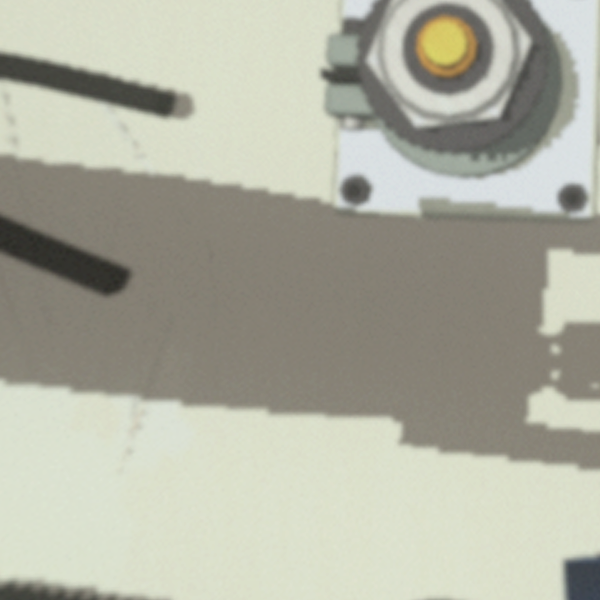

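View pics/rc.png

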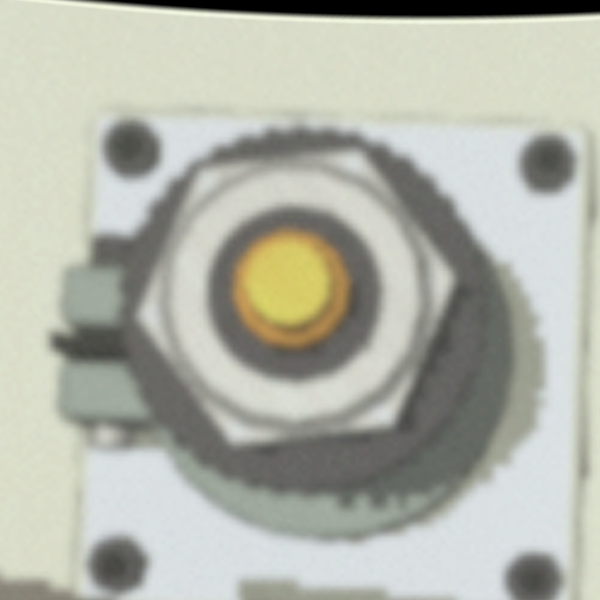

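```bash
python3 - <<'E'
from h import *
for n in ["wrist","scene"]:
    s=np.load(n+"0.npz")
    im=rect(s,(0.50,-0.12),.14,560,.014,n=="wrist");cv2.imwrite(f"pics/rw_{n}.png",im)
E
```

```text
(no output)
```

View pics/rw_wrist.png

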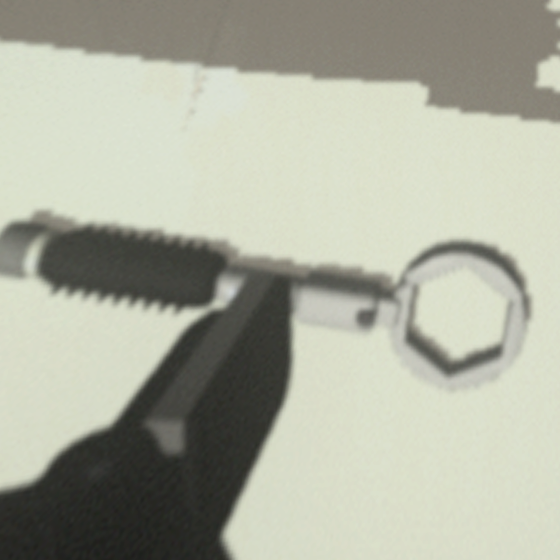

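View pics/rw_scene.png

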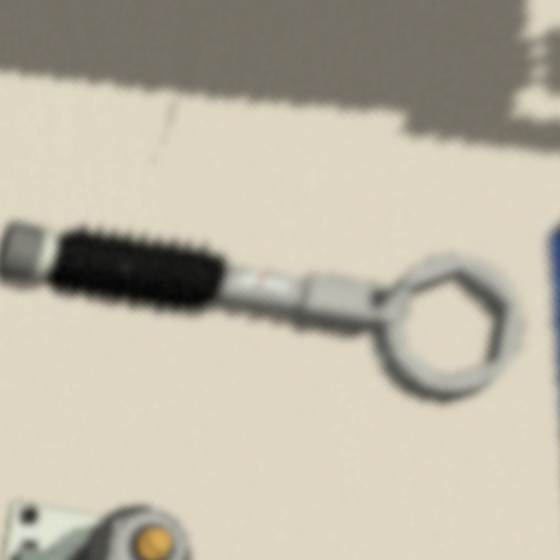

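Emit:
send_rows(commands=[[-0.041,0.029,0.01,0,0,0],[-0.041,0.029,0.01,0,0,0],[-0.041,0.029,0.01,0,0,0],[-0.041,0.03,0.01,0,0,0]])

```text
time_s: 0.65
position: [0.4595, -0.1176, 0.1906]
eef_rot: [0.0, 1.0, 0.0, -0.0]
ft_force: [-0.6, -0.1, 1.1]
opening: 0.0853
```

Emit:
send_rows(commands=[[0,0,0,0,0,0.1745],[0,0,0,0,0,0.1745],[0,0,0,0,0,0.1745],[0,0,0,0,0,0.1745],[0,0,0,0,0,0.1745]])

```text
time_s: 1.27
position: [0.4607, -0.1169, 0.191]
eef_rot: [0.0, 0.905, -0.425, -0.0]
ft_force: [-0.3, 0.5, 0.2]
opening: 0.0852
```

Emit:
send_rows(commands=[[0,0,0,0,0,0.1745],[0,0,0,0,0,0.1745],[0,0,0,0,0,0.1745],[0,0,0,0,0,0.1745],[0,0,0,0,0,0.1745]])

```text
time_s: 1.9
position: [0.4607, -0.1169, 0.1909]
eef_rot: [-0.0, -0.641, 0.768, 0.0]
ft_force: [-0.9, -0.2, 0.6]
opening: 0.0855
```

```bash
cat > look.py <<'E'
import sys
from cell import r
from h import *
from scipy.spatial.transform import Rotation as Ro
tag=sys.argv[1]
for n in sys.argv[2:]:
    s=r.snapshot(n); cv2.imwrite(f"pics/{n}{tag}.png",s["image"]); np.savez(f"{n}{tag}.npz",**s)
s=r.read_state();q=s["eef_rot"];R=Ro.from_quat([*q[1:],q[0]]).as_matrix()
print("t",s["time_s"],"p",s["position"].round(4),"yaw",np.degrees(np.arctan2(R[1,0],R[0,0])).round(2),"z",R[:,2].round(4),"f",s["ft_force"].round(2),"m",s["torque"].round(2),"op",round(s["opening"],4),"q",s["q"].round(2))
E
python3 look.py 1 wrist
```

```text
t 1.95 p [ 0.4607 -0.1169  0.1909] yaw -100.51 z [-6.e-04  3.e-04 -1.e+00] f [-0.25  0.23 -0.14] m [-0.04  0.   -0.  ] op 0.0853 q [-0.41 -0.29  1.99  0.    1.44  1.35]
```

View pics/wrist1.png

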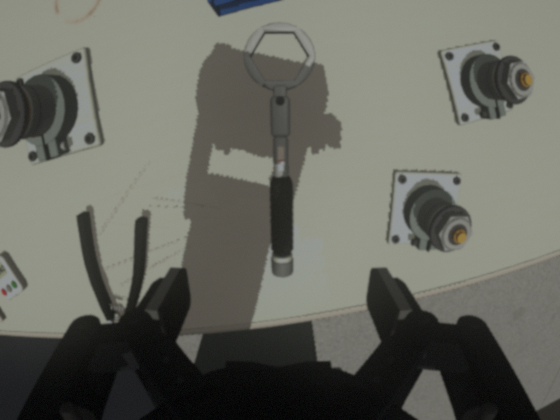

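```bash
python3 - <<'E'
from h import *
s=np.load("wrist1.npz")
crop(s["image"],225,10,110,280,2.1,"pics/w3.png")
im=rect(s,(0.50,-0.12),.14,700,.013,1);cv2.imwrite("pics/rw3.png",im)
print(s["cam_to_world"].round(4))
E
```

```text
[[-1.789e-01 -9.342e-01 -3.086e-01  5.406e-01]
 [-9.839e-01  1.700e-01  5.570e-02 -1.310e-01]
 [ 4.000e-04  3.136e-01 -9.496e-01  3.339e-01]
 [ 0.000e+00  0.000e+00  0.000e+00  1.000e+00]]
```

View pics/rw3.png

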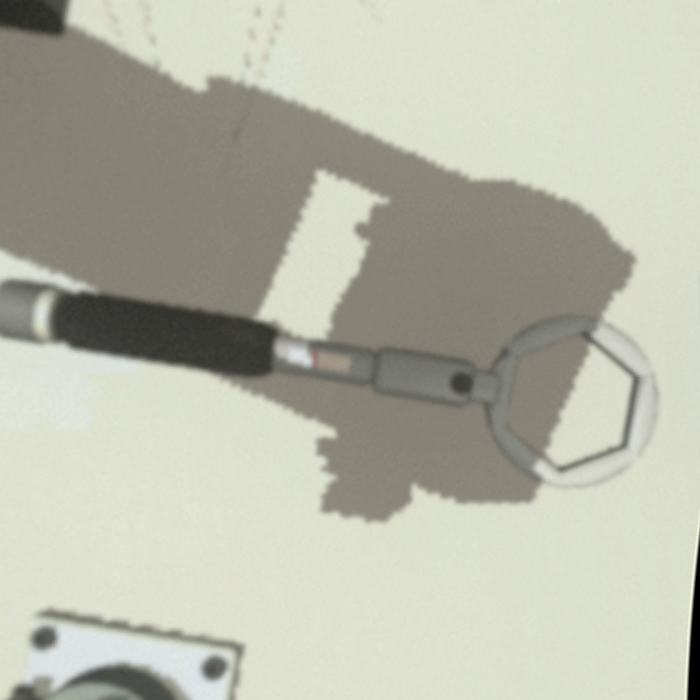

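Emit:
send_rows(commands=[[0.0024,0.0013,0.04,0,0,-0.02],[0,0,0.04,0,0,0],[0,0,0.04,0,0,0],[0,0,0.03,0,0,0],[0,0,0,0,0,0]], gripper=0.5)

```text
time_s: 2.58
position: [0.4568, -0.118, 0.0385]
eef_rot: [-0.001, -0.651, 0.759, 0.003]
ft_force: [0.1, -0.5, -0.7]
opening: 0.0428
```

```bash
python3 look.py 2 wrist side
```

```text
t 2.675 p [ 0.4597 -0.1193  0.042 ] yaw -98.77 z [ 5.e-04 -2.e-04 -1.e+00] f [ 0.09  0.98 -1.07] m [-0.06  0.04 -0.  ] op 0.043 q [-0.41 -0.11  2.11 -0.    1.14  1.31]
```

View pics/wrist2.png

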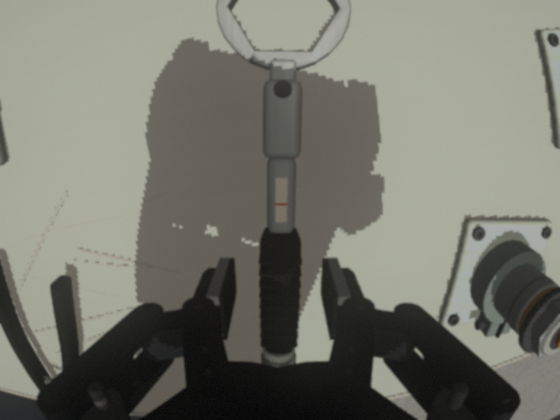

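View pics/side2.png

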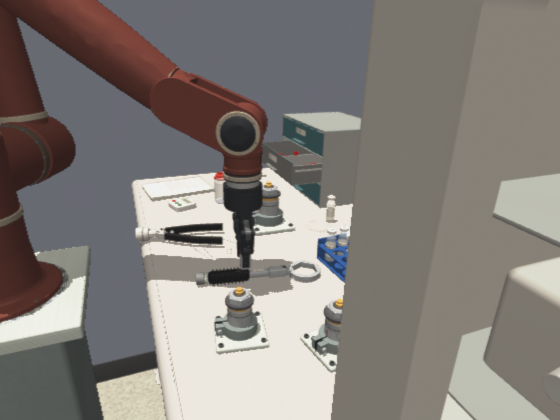

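Emit:
send_rows(commands=[[0,0,0.015,0,0,0],[0,0,0.013,0,0,0],[0,0,0.008,0,0,0],[0,0,0,0,0,0]])

```text
time_s: 3.18
position: [0.4585, -0.1188, 0.0043]
eef_rot: [-0.0, -0.651, 0.759, 0.001]
ft_force: [-0.7, -0.1, 0.6]
opening: 0.0425
```

```bash
python3 look.py 3 wrist side; python3 - <<'E'
from h import *
s=np.load("side3.npz")
crop(s["image"],180,200,150,110,5,"pics/s3.png")
E
```

```text
t 3.275 p [ 0.4594 -0.1192  0.0053] yaw -98.84 z [-0.  0. -1.] f [ 0.1   0.96 -0.72] m [0.03 0.03 0.  ] op 0.0428 q [-0.41 -0.04  2.12  0.    1.07  1.31]
```

View pics/s3.png

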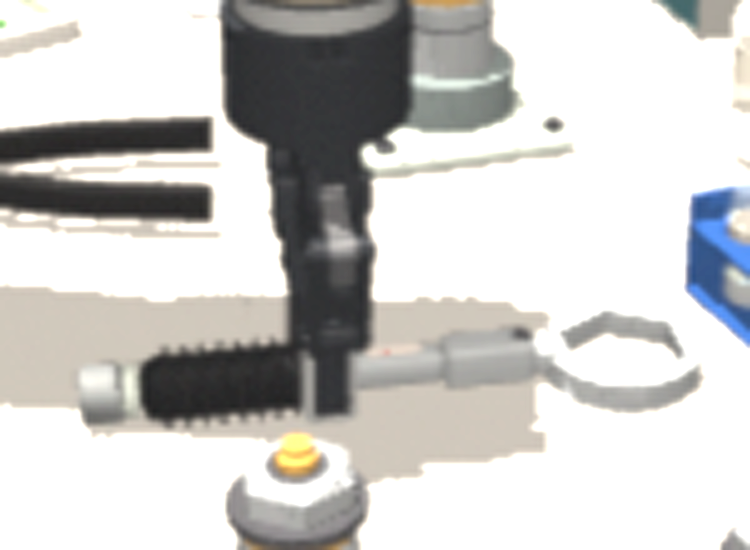

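Emit:
send_rows(commands=[[0,0.006,0.001,0,0,0],[0,0,0,0,0,0]])

```text
time_s: 3.52
position: [0.4529, -0.1181, 0.0044]
eef_rot: [-0.0, -0.651, 0.76, 0.0]
ft_force: [-0.1, 0.1, 0.9]
opening: 0.0427
```

Emit:
send_rows(commands=[[0,0,0,0,0,0],[0,0,0,0,0,0],[0,0,0,0,0,0],[0,0,0,0,0,0],[0,0,0,0,0,0]], gripper=1.0)

```text
time_s: 4.15
position: [0.4537, -0.1185, 0.0048]
eef_rot: [-0.0, -0.651, 0.759, -0.0]
ft_force: [-2.4, -0.4, 5.2]
opening: 0.0218
```

Emit:
send_rows(commands=[[0,0,-0.003,0,0,0],[0,0,-0.005,0,0,0],[0,0,-0.007,0,0,0],[0,0,-0.01,0,0,0],[0,0,0,0,0,0]])

```text
time_s: 4.78
position: [0.4543, -0.1186, 0.0306]
eef_rot: [0.001, -0.651, 0.759, -0.001]
ft_force: [1.4, -0.3, -3.3]
opening: 0.0216
```

```bash
python3 look.py 4 wrist side; python3 - <<'E'
from h import *
s=np.load("side4.npz")
crop(s["image"],180,180,150,110,5,"pics/s4.png")
E
```

```text
t 4.875 p [ 0.4535 -0.1183  0.0296] yaw -98.83 z [ 5.e-04 -2.e-04 -1.e+00] f [-0.75  0.55 -4.  ] m [0.02 0.12 0.01] op 0.0218 q [-0.41 -0.1   2.13  0.    1.12  1.31]
```

View pics/s4.png

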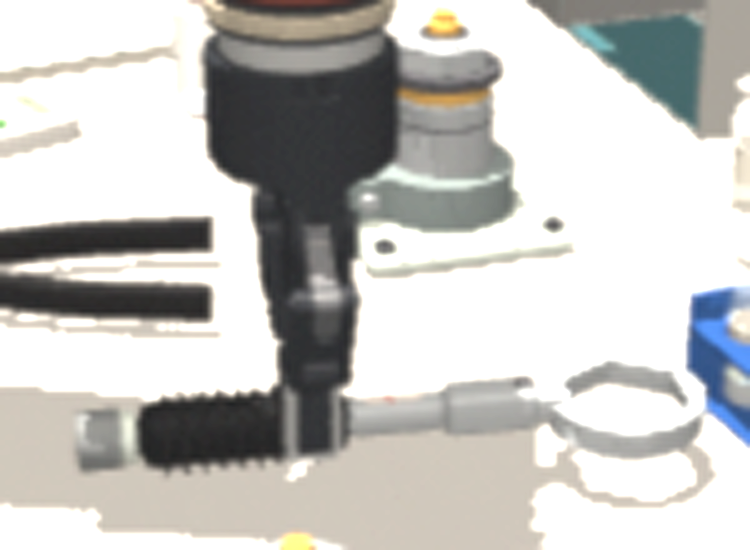

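View pics/wrist4.png

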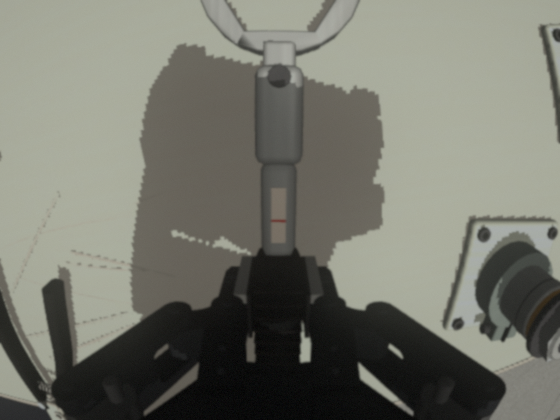

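Emit:
send_rows(commands=[[0,0,-0.02,0,0,0],[0,0,-0.03,0,0,0],[0,0,-0.035,0,0,0],[0,0,-0.03,0,0,0],[0,0,-0.015,0,0,0]])

```text
time_s: 5.5
position: [0.454, -0.1185, 0.1609]
eef_rot: [0.001, -0.651, 0.759, -0.001]
ft_force: [0.1, -0.5, -3.7]
opening: 0.0218
```

Emit:
send_rows(commands=[[0,0,0,0,0,-0.156],[0,0,0,0,0,-0.156],[0,0,0,0,0,-0.157],[0,0,0,0,0,-0.157],[0,0,0,0,0,-0.156]])

```text
time_s: 6.12
position: [0.4527, -0.118, 0.1579]
eef_rot: [0.0, 0.892, -0.452, -0.001]
ft_force: [0.4, -0.2, -3.8]
opening: 0.0213
```

Emit:
send_rows(commands=[[-0.0214,-0.025,0,0,0,0],[-0.0214,-0.025,0,0,0,0],[-0.0214,-0.025,0,0,0,0],[-0.0214,-0.025,0,0,0,0],[-0.0214,-0.025,0,0,0,0]])

```text
time_s: 6.75
position: [0.4911, 0.0429, 0.158]
eef_rot: [0.001, 0.891, -0.454, -0.001]
ft_force: [0.5, -0.3, -3.8]
opening: 0.0217
```

Emit:
send_rows(commands=[[0,0,0,0,0,0],[0,0,0,0,0,0]])

```text
time_s: 7.0
position: [0.4911, 0.0415, 0.1583]
eef_rot: [0.001, 0.891, -0.454, -0.001]
ft_force: [-0.1, 0.5, -3.8]
opening: 0.0218
```

```bash
python3 look.py 5 wrist side scene; python3 - <<'E'
from h import *
s=np.load("side5.npz");crop(s["image"],170,110,170,130,4.6,"pics/s5.png")
s=np.load("scene5.npz");crop(s["image"],150,120,150,110,5,"pics/c5.png")
E
```

```text
t 7.15 p [0.4914 0.041  0.1589] yaw -54.1 z [-6.e-04 -2.e-04 -1.e+00] f [-0.44 -0.94 -3.11] m [-0.08  0.12 -0.01] op 0.0223 q [-0.07 -0.21  1.99 -0.    1.37  0.88]
```

View pics/s5.png

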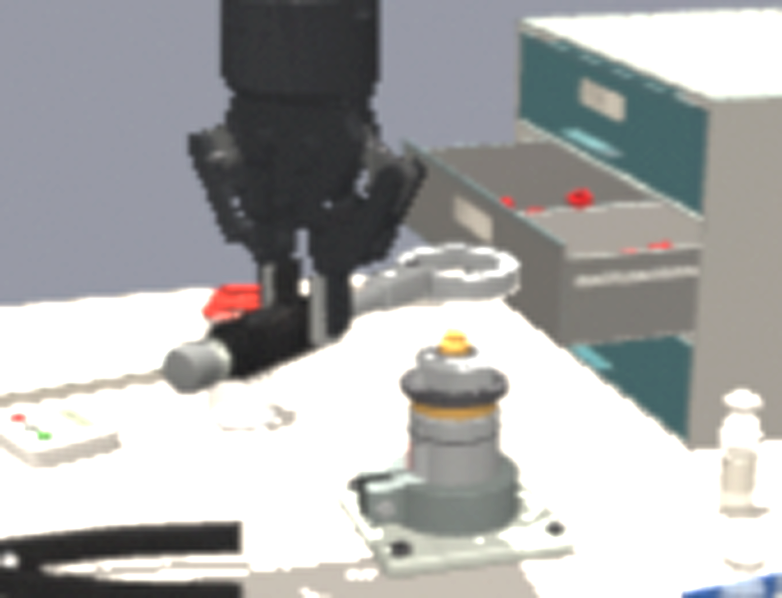

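View pics/c5.png

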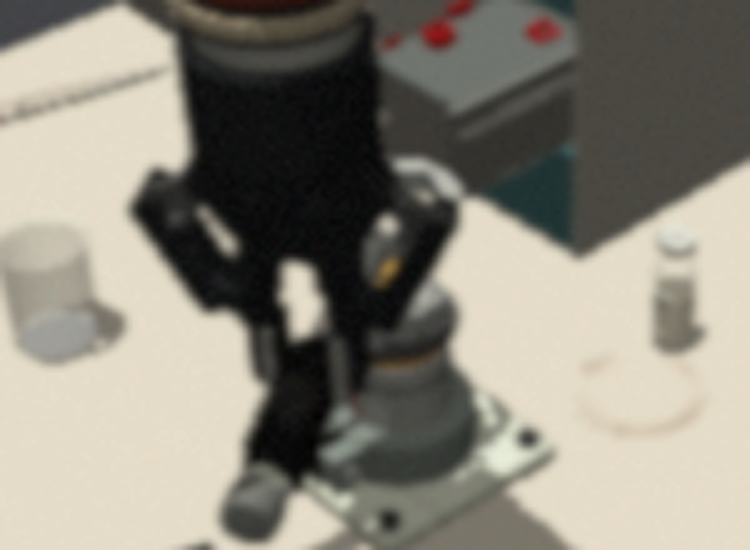

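View pics/wrist5.png

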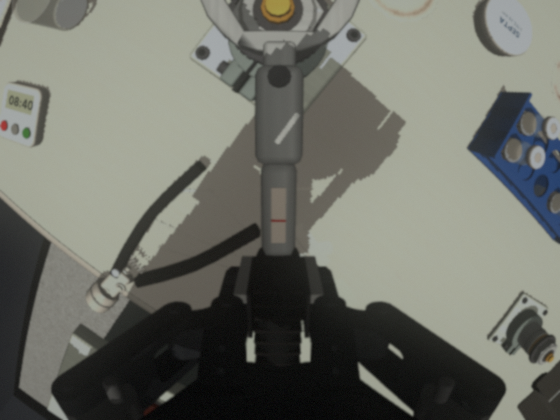

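```bash
cat > ov.py <<'E'
import sys
from h import *
tag=sys.argv[1]; s=np.load(f"wrist{tag}.npz"); p=np.array(eval(sys.argv[2])); yaw=np.radians(float(sys.argv[3])); L=float(sys.argv[4]); lat=float(sys.argv[5])
hd=yaw-np.pi/2; u=np.array([np.cos(hd),np.sin(hd)]); v=np.array([-u[1],u[0]])
ring=p[:2]-L*u+lat*v; zu=p[2]-.0045; print("ring",ring,zu,"hd",np.degrees(hd)%360)
cap=np.array(eval(sys.argv[6])) if len(sys.argv)>6 else np.array([.603,.1227]); ca=np.radians(float(sys.argv[7]) if len(sys.argv)>7 else 36)
x0,y0,w,h,k=190,0,180,80,4.4
im=cv2.convertScaleAbs(cv2.resize(s["image"][y0:y0+h,x0:x0+w],None,fx=k,fy=k,interpolation=cv2.INTER_CUBIC),alpha=1.4)
cv2.imwrite(f"pics/raw{tag}.png",im)
def draw(c,z,rad,n,a0,col):
    P=[(proj(s,(*(c+rad*np.array([np.cos(a),np.sin(a)])),z),1)-[x0,y0]+.5)*k for a in a0+np.arange(n)*2*np.pi/n]
    cv2.polylines(im,[np.int32(P)],True,col,1,cv2.LINE_AA)
draw(ring,zu+.014,.0345,60,0,(0,0,255)); draw(ring,zu+.014,.049/np.sqrt(3),6,hd+np.pi/6,(0,0,255))
draw(ring,zu,.049/np.sqrt(3),6,hd+np.pi/6,(255,0,255))
draw(cap,.1083,.023,60,0,(0,255,0)); draw(cap,.1243,.0095,40,0,(0,255,0)); draw(cap,.1043,.046/np.sqrt(3),6,ca+np.pi/6,(0,255,0))
draw(cap,.0963,.032,60,0,(255,255,0))
cv2.imwrite(f"pics/ov{tag}.png",im)
E
python3 ov.py 5 "[.4914,.041,.1589]" -54.1 .1375 0
```

```text
ring [0.60278073 0.1216262 ] 0.1544 hd 215.9
```

View pics/ov5.png

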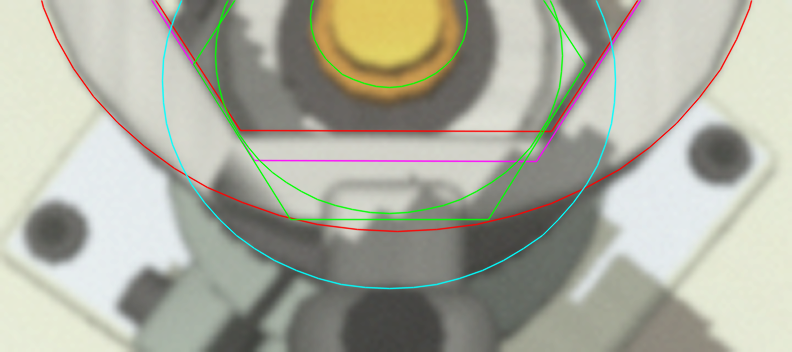

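View pics/raw5.png

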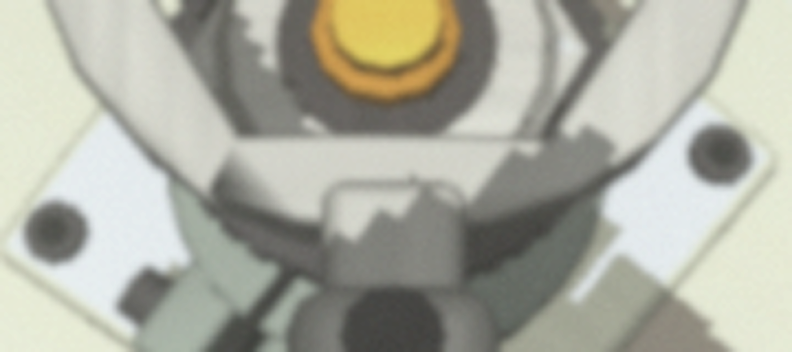

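Emit:
send_rows(commands=[[-0.001,0,0.01,0,0,0],[0,0,0.012,0,0,0],[0,0,0.01,0,0,0],[0,0,0,0,0,0],[0,0,0,0,0,0]])

```text
time_s: 7.78
position: [0.4912, 0.0426, 0.1274]
eef_rot: [-0.0, 0.891, -0.454, 0.0]
ft_force: [0.4, 0.6, -2.8]
opening: 0.0217
```

```bash
python3 look.py 6 wrist side; python3 ov.py 6 "[.491,.0425,.1269]" -54.1 .1375 0;  python3 - <<'E'
from h import *
s=np.load("side6.npz");crop(s["image"],210,150,110,82,7,"pics/s6.png")
E
```

```text
t 7.875 p [0.4915 0.0426 0.1279] yaw -54.03 z [ 0.0011 -0.     -1.    ] f [ 0.58 -0.31 -3.09] m [-0.05  0.13  0.04] op 0.0219 q [-0.06 -0.18  2.01  0.    1.31  0.88]
ring [0.60238073 0.1231262 ] 0.12240000000000001 hd 215.9
```

View pics/ov6.png

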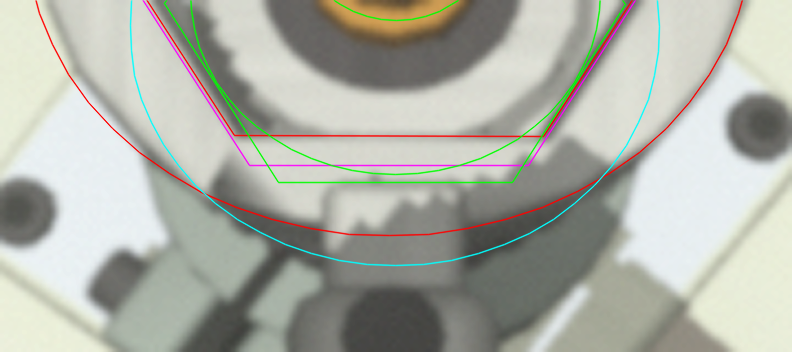

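View pics/raw6.png

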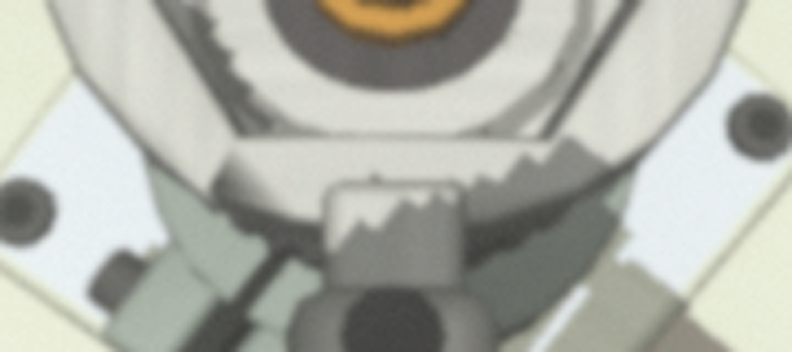

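View pics/s6.png

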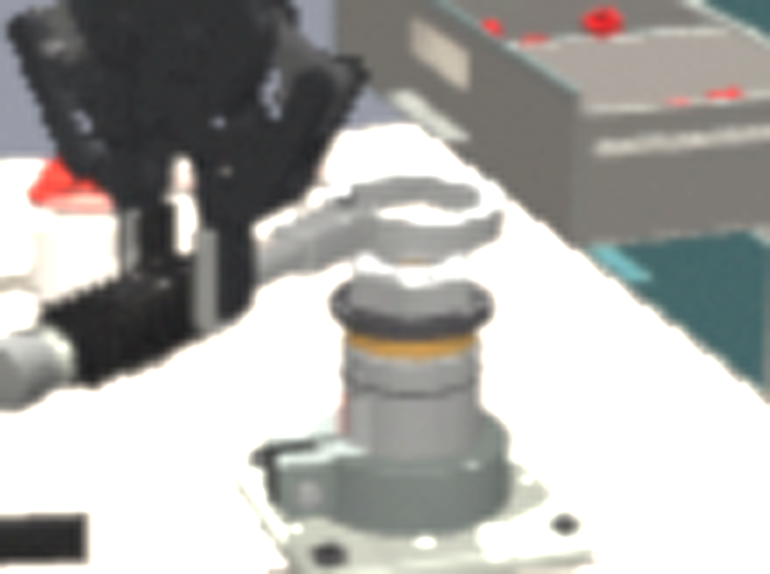

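```bash
cat > fit.py <<'E'
from h import *
from scipy.optimize import least_squares
s=np.load("wrist6.npz");p=np.array([.4915,.0426,.1279]);yaw=np.radians(-54.05)
hd=yaw-np.pi/2;u=np.array([np.cos(hd),np.sin(hd),0]);v=np.array([-u[1],u[0],0]);z=np.array([0,0,1.])
x0,y0,k=190,0,4.4
P=lambda w:(proj(s,w,1)-[x0,y0]+.5)*k
def circ_x(c,e1,e2,rad,yrow):
    pts=np.array([P(c+rad*(np.cos(a)*e1+np.sin(a)*e2)) for a in np.linspace(0,2*np.pi,240)])
    return pts
def ringres(t,full=False):
    L,lat,dr,dyaw=t
    e1=np.cos(dyaw)*u+np.sin(dyaw)*v; e2=np.cross(z,e1); e1t=np.cos(dr)*e1+np.sin(dr)*z  # towards handle rises by dr
    nz=np.cross(e1t,e2)
    g=p-z*.0045; c=g-L*e1t+lat*e2
    W=lambda a,b,h:P(c+a*e1t+b*e2+h*nz)
    r=[]
    h=.049/np.sqrt(3)
    r+=list(W(.0245,-h/2,.014)-[238,135]); r+=list(W(.0245,h/2,.014)-[551,138])
    pts=circ_x(c+.014*nz,e1t,e2,.0345,0)
    for x,y in [(50,5),(748,5),(140,140),(660,140)]:
        r.append(np.linalg.norm(pts-[x,y],axis=1).min()*np.sign(np.linalg.norm(np.array([x,y])-P(c+.014*nz))-np.linalg.norm(pts[np.linalg.norm(pts-[x,y],axis=1).argmin()]-P(c+.014*nz))))
    if full:return c,W(.045,0,.026),W(.045,0,.03),e1
    return np.array(r)
f=least_squares(ringres,[.1375,0,0,0],loss="soft_l1")
# v sign: image right?
print(f.x,f.fun.round(1)); c,a,b,e1=ringres(f.x,True); print("ring c",c,"pin pred",a,b,"hd",np.degrees(np.arctan2(e1[1],e1[0]))%360)
def capres(t):
    c=np.array([t[0],t[1],.1125])
    pts=circ_x(c,u,v,.01435,0); r=[]
    r.append(np.linalg.norm(pts-[266,0],axis=1).min()); 
    q=lambda pt:(lambda i:np.linalg.norm(np.array(pt)-P(c))-np.linalg.norm(pts[i]-P(c)))(np.linalg.norm(pts-np.array(pt),axis=1).argmin())
    return np.array([q(x) for x in [(267,5),(520,5),(390,91),(310,65),(475,65)]])
g=least_squares(capres,[.603,.1227]);print("cap",g.x,g.fun.round(1))
d=g.x-c[:2];print("needed shift tool x,y", d@v[:2], d@u[:2])
E
python3 fit.py
```

```text
[ 0.13719141 -0.00034885  0.01158015 -0.00826984] [ 4.7 -2.9 -0.8 -2.8 -2.5 -1.5 -1.3 -0.5]
ring c [0.60301282 0.12249976 0.12181134] pin pred [395.21426533 329.66378155] [395.44549923 324.58609262] hd 215.47617300170668
cap [0.60302564 0.12305793] [-0.9 -0.4  0.5  0.2 -0.5]
needed shift tool x,y -0.0004443358762891197 -0.00033806941934018956
```

Emit:
send_rows(commands=[[-0.0004,-0.0003,0.005,0,0,0],[0,0,0.004,0,0,0],[0,0,0.003,0,0,0],[0,0,0.003,0,0,0],[0,0,0,0,0,0]])

```text
time_s: 8.5
position: [0.4908, 0.0431, 0.1119]
eef_rot: [0.0, 0.891, -0.454, -0.0]
ft_force: [-0.0, 0.2, -4.5]
opening: 0.0218
```

Emit:
send_rows(commands=[[0,0,0.003,0,0,0],[0,0,0.003,0,0,0],[0,0,0.002,0,0,0],[0,0,0,0,0,0]])

```text
time_s: 9.0
position: [0.4909, 0.0431, 0.104]
eef_rot: [0.0, 0.891, -0.454, -0.0]
ft_force: [0.6, -0.4, -3.2]
opening: 0.0219
```

Emit:
send_rows(commands=[[0,0,0.001,0,0,0],[0,0,0.001,0,0,0],[0,0,0,0,0,0]])

```text
time_s: 9.38
position: [0.491, 0.0431, 0.1022]
eef_rot: [0.0, 0.891, -0.454, -0.0]
ft_force: [0.3, 0.8, -4.4]
opening: 0.0221
```

```bash
python3 look.py 7 wrist side;  python3 - <<'E'
from h import *
s=np.load("side7.npz");crop(s["image"],210,150,110,82,7,"pics/s7.png")
s=np.load("wrist7.npz");crop(s["image"],190,0,180,80,4.4,"pics/raw7.png")
E
```

```text
t 9.475 p [0.4911 0.0431 0.1023] yaw -54.03 z [ 0. -0. -1.] f [-0.07  0.39 -4.04] m [-0.09  0.15  0.01] op 0.0217 q [-0.06 -0.15  2.03 -0.    1.26  0.88]
```

View pics/s7.png

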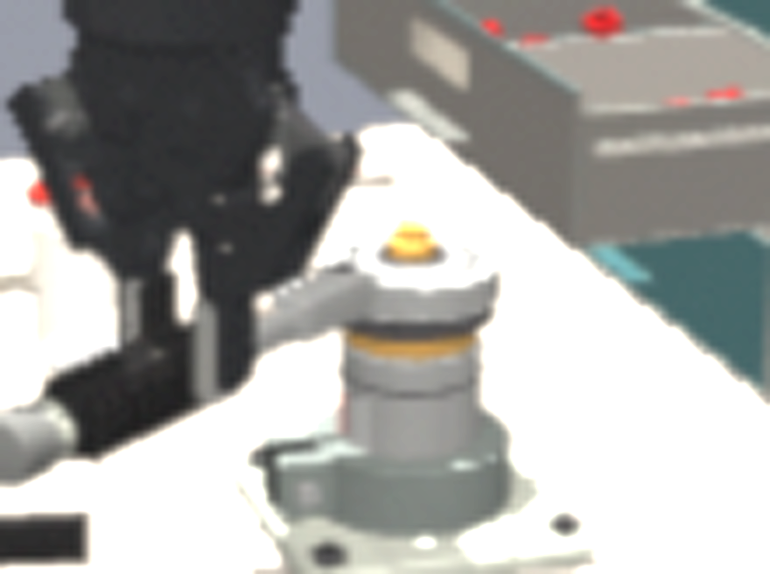

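View pics/raw7.png

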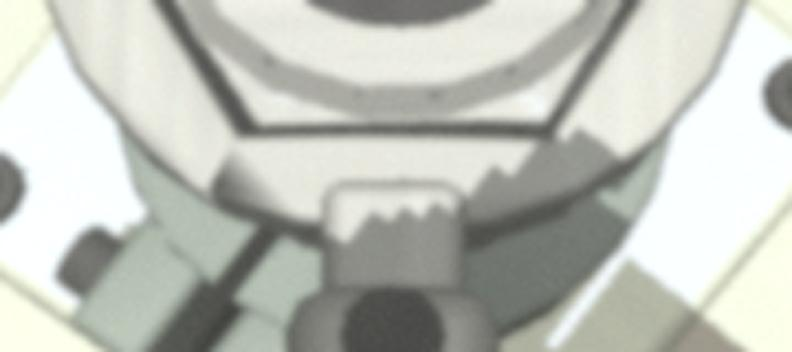

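Emit:
send_rows(commands=[[0,0,0.001,0,0,0],[0,0,0.001,0,0,0],[0,0,0,0,0,0]])

```text
time_s: 9.85
position: [0.4913, 0.043, 0.1007]
eef_rot: [-0.0, 0.891, -0.454, 0.0]
ft_force: [-2.2, -0.3, -0.1]
opening: 0.0216
```

Emit:
send_rows(commands=[[0,0,0.001,0,0,0],[0,0,0,0,0,0]])

```text
time_s: 10.1
position: [0.4914, 0.043, 0.0999]
eef_rot: [-0.0, 0.891, -0.454, 0.0]
ft_force: [-3.5, -1.6, 2.0]
opening: 0.0216
```

Emit:
send_rows(commands=[[-0.0041,-0.0001,0,0,0,0.03],[-0.0041,-0.0001,0,0,0,0.03],[-0.0041,-0.0001,0,0,0,0.03],[-0.0041,-0.0001,0,0,0,0.03],[0,0,0,0,0,0]])

```text
time_s: 10.72
position: [0.4824, 0.0571, 0.0996]
eef_rot: [0.0, 0.862, -0.507, 0.0]
ft_force: [-1.6, -4.4, 3.0]
opening: 0.0218
```

```bash
cat > st.py <<'E'
from cell import r
import numpy as np
from scipy.spatial.transform import Rotation as Ro
s=r.read_state();q=s["eef_rot"];R=Ro.from_quat([*q[1:],q[0]]).as_matrix()
print("t",s["time_s"],"p",s["position"].round(4),"yaw",np.degrees(np.arctan2(R[1,0],R[0,0])).round(2),"tip",R[2,:2].round(4),"f_tool",(R.T@s["ft_force"]).round(2),"m_tool",(R.T@s["torque"]).round(2),s["opening"].__round__(4))
c=np.array([.603,.1228]);d=s["position"][:2]-c;print("TCP polar",np.hypot(*d).round(4),np.degrees(np.arctan2(d[1],d[0]))%360)
E
python3 st.py
```

```text
t 10.725 p [0.4824 0.0571 0.0996] yaw -60.91 tip [ 0.0006 -0.0002] f_tool [ 3.1   3.57 -2.97] m_tool [-0.21  0.32  0.1 ] 0.0218
TCP polar 0.1373 208.5842814492339
```

Emit:
send_rows(commands=[[-0.0041,-0.0001,0,0,0,0.03],[-0.0041,-0.0001,0,0,0,0.03],[-0.0041,-0.0001,0,0,0,0.03],[-0.0041,-0.0001,0,0,0,0.03],[-0.0041,-0.0001,0,0,0,0.03]])

```text
time_s: 11.35
position: [0.474, 0.0755, 0.0995]
eef_rot: [0.0, 0.821, -0.57, 0.0]
ft_force: [-2.5, -4.3, 3.4]
opening: 0.0216
```

```bash
python3 st.py
```

```text
t 11.35 p [0.474  0.0755 0.0995] yaw -69.55 tip [0.0007 0.0001] f_tool [ 3.17  3.82 -3.42] m_tool [-0.09  0.53 -0.1 ] 0.0216
TCP polar 0.1373 200.12265889660983
```

Emit:
send_rows(commands=[[-0.0027,0,0,0,0,0.02],[-0.0027,0,0,0,0,0.02],[-0.0027,0,0,0,0,0.02]])

```text
time_s: 11.72
position: [0.4714, 0.0834, 0.0994]
eef_rot: [0.0, 0.804, -0.595, 0.0]
ft_force: [-3.4, -3.9, 3.4]
opening: 0.0219
```

Emit:
send_rows(commands=[[0,0,0,0,0,0]])

```text
time_s: 11.85
position: [0.4713, 0.0835, 0.0994]
eef_rot: [-0.0, 0.804, -0.594, 0.0]
ft_force: [-3.2, -3.4, 3.1]
opening: 0.0219
```

```bash
python3 st.py
```

```text
t 11.85 p [0.4713 0.0835 0.0994] yaw -72.94 tip [ 0.     -0.0002] f_tool [ 2.27  4.05 -3.07] m_tool [-0.03  0.54  0.06] 0.0219
TCP polar 0.1374 196.63685817085292
```

Emit:
send_rows(commands=[[-0.0027,0,0,0,0,0.02],[-0.0027,0,0,0,0,0.02],[-0.0027,0,0,0,0,0.02]])

```text
time_s: 12.22
position: [0.4692, 0.0913, 0.0994]
eef_rot: [-0.0, 0.786, -0.619, 0.0]
ft_force: [-1.5, -3.8, 3.3]
opening: 0.0224
```

```bash
python3 st.py
```

```text
t 12.225 p [0.4692 0.0913 0.0994] yaw -76.45 tip [ 0.0001 -0.0005] f_tool [ 3.35  2.36 -3.26] m_tool [ 0.16  0.63 -0.04] 0.0224
TCP polar 0.1375 193.24578728628413
```

Emit:
send_rows(commands=[[-0.0027,0,0,0,0,0.02],[-0.0027,0,0,0,0,0.02],[-0.0027,0,0,0,0,0.02]])

```text
time_s: 12.6
position: [0.4675, 0.0993, 0.0994]
eef_rot: [-0.0, 0.767, -0.642, 0.0]
ft_force: [-0.5, -3.6, 3.2]
opening: 0.0217
```

```bash
python3 st.py
```

```text
t 12.6 p [0.4675 0.0993 0.0994] yaw -79.88 tip [-0.0001 -0.0006] f_tool [ 3.47  1.09 -3.21] m_tool [ 0.32  0.51 -0.08] 0.0217
TCP polar 0.1375 189.82915987427572
```

Emit:
send_rows(commands=[[-0.0027,0,0,0,0,0.02],[-0.0027,0,0,0,0,0.02],[-0.0027,0,0,0,0,0.02]])

```text
time_s: 12.98
position: [0.4664, 0.1063, 0.0994]
eef_rot: [0.001, 0.748, -0.664, 0.001]
ft_force: [1.2, -7.6, 1.9]
opening: 0.0217
```

```bash
python3 st.py
```

```text
t 12.975 p [0.4664 0.1063 0.0994] yaw -83.25 tip [ 0.0026 -0.0006] f_tool [ 7.67 -0.26 -1.86] m_tool [ 0.45  1.24 -0.49] 0.0217
TCP polar 0.1376 186.87459730399098
```

Emit:
send_rows(commands=[[-0.0014,0,0,0,0,0.01],[0,0,0,0,0,0]])

```text
time_s: 13.22
position: [0.4663, 0.1074, 0.0995]
eef_rot: [0.001, 0.744, -0.668, 0.001]
ft_force: [0.7, -8.4, 2.2]
opening: 0.0217
```

```bash
python3 st.py
```

```text
t 13.225 p [0.4663 0.1074 0.0995] yaw -83.81 tip [ 0.0031 -0.0007] f_tool [ 8.4   0.2  -2.21] m_tool [ 0.52  1.31 -0.4 ] 0.0217
TCP polar 0.1376 186.4259143210797
```

Emit:
send_rows(commands=[[-0.0014,0,0,0,0,0.01],[0,0,0,0,0,0]])

```text
time_s: 13.48
position: [0.4662, 0.1085, 0.0994]
eef_rot: [0.001, 0.741, -0.672, 0.002]
ft_force: [1.0, -8.8, 3.2]
opening: 0.0215
```

```bash
python3 st.py; python3 look.py 8 wrist; python3 - <<'E'
from h import *
for t in "78":
    s=np.load(f"wrist{t}.npz");crop(s["image"],190,0,180,130,4.4,f"pics/raw{t}.png")
E
```

```text
t 13.475 p [0.4662 0.1085 0.0994] yaw -84.41 tip [ 0.0036 -0.0007] f_tool [ 8.9  -0.17 -3.16] m_tool [ 0.53  1.44 -0.29] 0.0215
TCP polar 0.1375 185.96462806597177
t 13.525 p [0.4662 0.1085 0.0995] yaw -84.41 z [ 0.001  -0.0035 -1.    ] f [ 0.56 -8.65  2.39] m [-1.34 -0.65  0.3 ] op 0.0218 q [ 0.08 -0.18  2.07 -0.    1.26  1.55]
```

View pics/raw8.png

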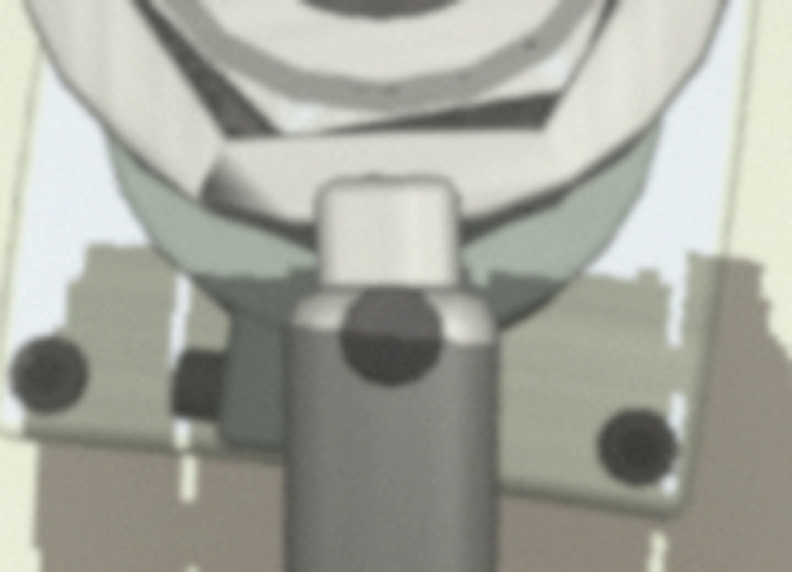

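View pics/raw7.png

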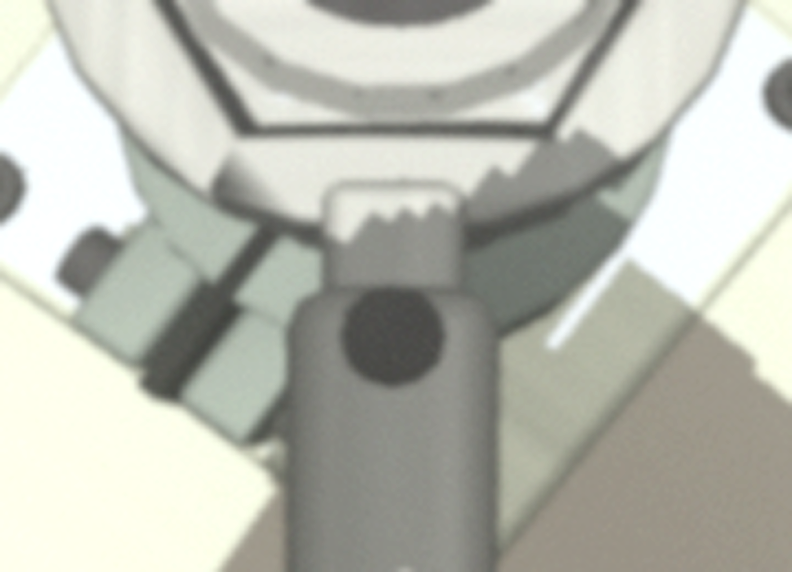

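Emit:
send_rows(commands=[[-0.001,0,0,0,0,0.01],[-0.001,0,0,0,0,0.01],[0,0,0,0,0,0]])

```text
time_s: 13.9
position: [0.466, 0.1104, 0.0994]
eef_rot: [0.001, 0.734, -0.679, 0.002]
ft_force: [0.6, -7.9, 3.2]
opening: 0.0215
```

```bash
python3 st.py; python3 look.py 9 wrist scene; python3 - <<'E'
from h import *
for t in "9":
    s=np.load(f"wrist{t}.npz");crop(s["image"],190,0,180,130,4.4,f"pics/raw{t}.png")
E
```

```text
t 13.9 p [0.466  0.1104 0.0994] yaw -85.57 tip [ 0.0036 -0.0008] f_tool [ 7.97  0.06 -3.18] m_tool [ 0.56  1.38 -0.19] 0.0215
TCP polar 0.1375 185.16573900689968
t 14.0 p [0.466  0.1104 0.0994] yaw -85.57 z [ 0.001  -0.0035 -1.    ] f [ 0.89 -8.93  2.2 ] m [-1.38 -0.6   0.19] op 0.022 q [ 0.08 -0.18  2.07 -0.    1.26  1.57]
```

View pics/raw9.png

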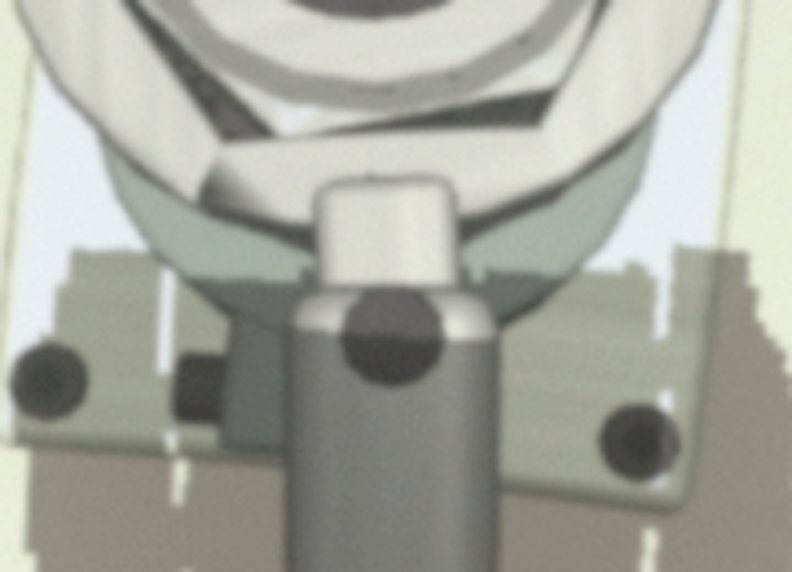

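Emit:
send_rows(commands=[[0.0041,-0.0001,0,0,0,-0.03],[0.0041,-0.0001,0,0,0,-0.03],[0.0041,-0.0001,0,0,0,-0.03],[0.0027,0,0,0,0,-0.02],[0,0,0,0,0,0]])

```text
time_s: 14.62
position: [0.4677, 0.0976, 0.0994]
eef_rot: [-0.001, 0.77, -0.638, -0.0]
ft_force: [0.0, 2.1, 3.0]
opening: 0.0219
```

```bash
python3 st.py; python3 look.py 10 wrist scene; python3 - <<'E'
from h import *
for t in ["10"]:
    s=np.load(f"wrist{t}.npz");crop(s["image"],190,0,180,130,4.4,f"pics/raw{t}.png")
E
```

```text
t 14.625 p [0.4677 0.0976 0.0994] yaw -79.26 tip [-0.0016 -0.0005] f_tool [-2.02 -0.42 -2.99] m_tool [ 0.49 -0.34 -0.21] 0.0219
TCP polar 0.1376 190.5418456394077
t 14.725 p [0.4677 0.0976 0.0994] yaw -79.25 z [ 2.0e-04  1.2e-03 -1.0e+00] f [-1.75  3.46  2.78] m [ 0.55 -0.44  0.26] op 0.0218 q [ 0.05 -0.19  2.07  0.    1.26  1.43]
```

View pics/raw10.png

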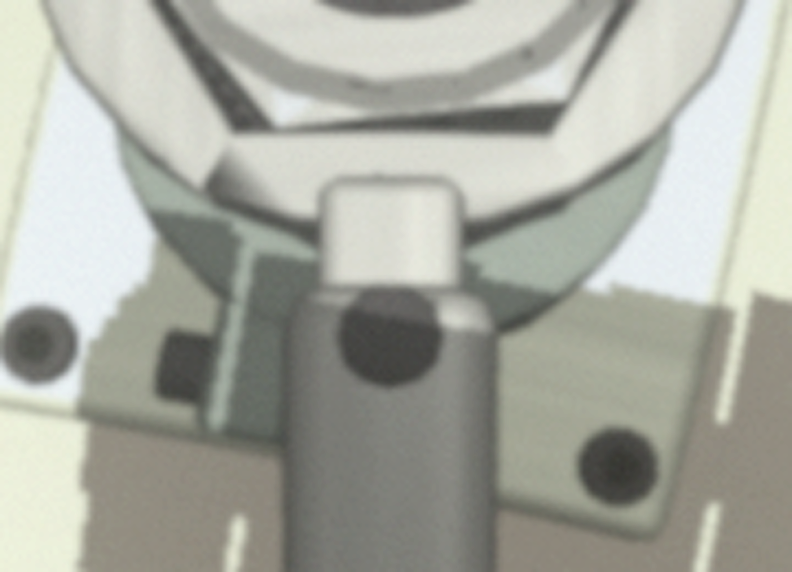

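Emit:
send_rows(commands=[[0,0,-0.001,0,0,0],[0.001,0,-0.001,0,0,-0.01],[0.0027,0,0,0,0,-0.02],[0.0027,0,0,0,0,-0.02],[0,0,0,0,0,0]])

```text
time_s: 15.35
position: [0.4686, 0.0904, 0.1009]
eef_rot: [0.0, 0.786, -0.618, -0.0]
ft_force: [2.5, 1.2, -3.7]
opening: 0.0218
```

```bash
python3 st.py; python3 look.py 11 wrist scene; python3 - <<'E'
from h import *
for t in ["11"]:
    s=np.load(f"wrist{t}.npz");crop(s["image"],190,0,180,130,4.4,f"pics/raw{t}.png")
E
```

```text
t 15.35 p [0.4686 0.0904 0.1009] yaw -76.39 tip [-0.0002  0.001 ] f_tool [-0.55 -2.68  3.73] m_tool [ 0.48 -0.11 -0.11] 0.0218
TCP polar 0.1382 193.55352569941948
t 15.45 p [0.4686 0.0905 0.101 ] yaw -76.39 z [-1.e-03 -2.e-04 -1.e+00] f [ 2.81  1.77 -3.57] m [ 0.1  -0.35  0.11] op 0.022 q [ 0.03 -0.19  2.07 -0.    1.26  1.37]
```

View pics/raw11.png

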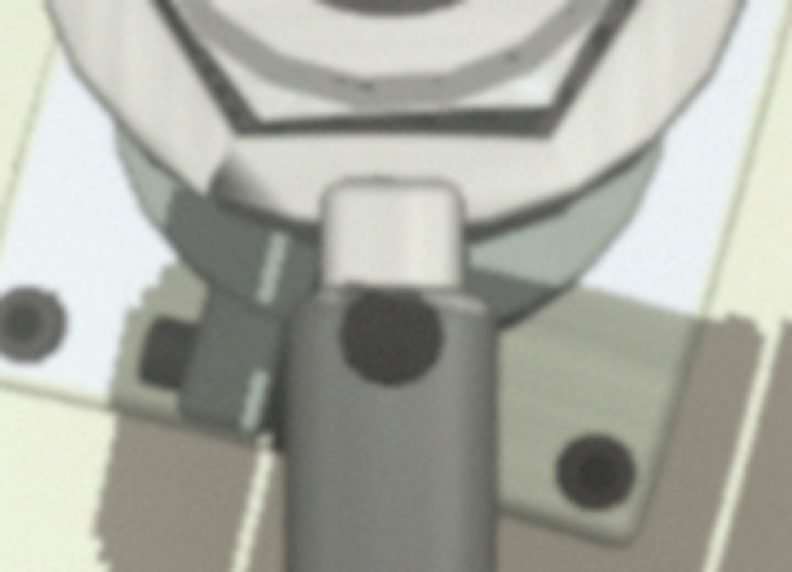

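Emit:
send_rows(commands=[[0.002,-0.0006,0,0,0,-0.015],[0.002,-0.0006,0,0,0,-0.015],[0,0,0,0,0,0]])

```text
time_s: 15.82
position: [0.4705, 0.0869, 0.1009]
eef_rot: [0.001, 0.795, -0.606, -0.001]
ft_force: [-0.9, -0.6, -1.5]
opening: 0.0217
```

```bash
python3 st.py; python3 look.py 12 wrist; python3 - <<'E'
from h import *
for t in ["12"]:
    s=np.load(f"wrist{t}.npz");crop(s["image"],190,0,180,130,4.4,f"pics/raw{t}.png")
E
```

```text
t 15.825 p [0.4705 0.0869 0.1009] yaw -74.66 tip [-0.0002  0.0017] f_tool [0.35 1.02 1.47] m_tool [-0.03  0.08  0.05] 0.0217
TCP polar 0.1373 195.18067299805338
t 15.875 p [0.4706 0.0869 0.1009] yaw -74.67 z [-1.4e-03 -2.0e-04 -1.0e+00] f [-1.23 -1.05 -2.46] m [-0.07  0.06 -0.05] op 0.0219 q [ 0.03 -0.19  2.07 -0.    1.26  1.33]
```

View pics/raw12.png

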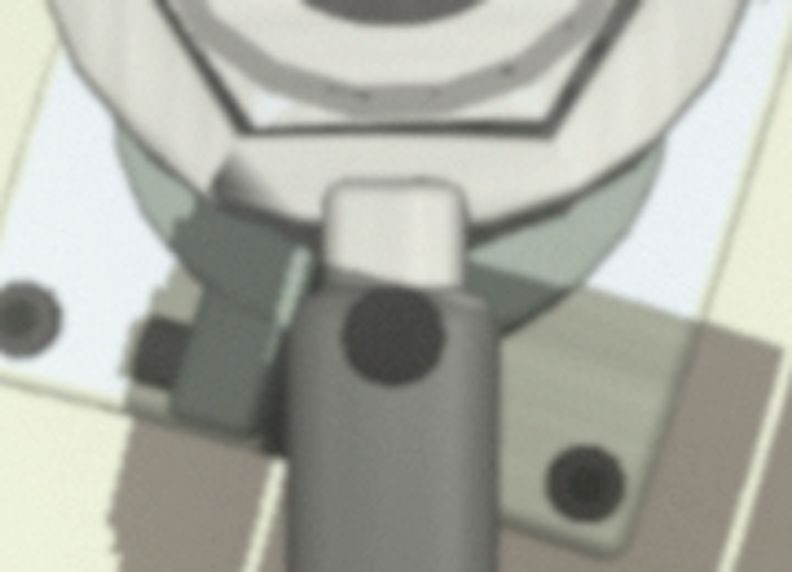

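Emit:
send_rows(commands=[[0,0,-0.003,0,0,0],[0,0,-0.004,0,0,0],[0,0,-0.005,0,0,0],[0,0,-0.006,0,0,0],[0,0,0,0,0,0]])

```text
time_s: 16.5
position: [0.4717, 0.0871, 0.1203]
eef_rot: [-0.001, 0.795, -0.606, 0.001]
ft_force: [-0.3, 0.7, -2.4]
opening: 0.0221
```

```bash
python3 st.py
```

```text
t 16.5 p [0.4717 0.0871 0.1203] yaw -74.65 tip [ 0.0004 -0.0017] f_tool [-0.74  0.12  2.39] m_tool [-0.18  0.02 -0.06] 0.0221
TCP polar 0.1361 195.19702754845937
```

Emit:
send_rows(commands=[[0,0,-0.008,0,0,0],[0,0,-0.012,0,0,0],[0,0,-0.012,0,0,0],[0,0,-0.008,0,0,0]])

```text
time_s: 17.0
position: [0.4716, 0.0871, 0.1608]
eef_rot: [-0.001, 0.795, -0.606, 0.001]
ft_force: [0.2, 0.6, -3.1]
opening: 0.0218
```

Emit:
send_rows(commands=[[0.015,0.0055,0,0,0,0],[0.02,0.0075,0,0,0,0],[0.022,0.008,0,0,0,0],[0.022,0.008,0,0,0,0],[0.022,0.008,0,0,0,0]])

```text
time_s: 17.62
position: [0.4614, -0.0217, 0.1587]
eef_rot: [0.0, 0.795, -0.607, -0.0]
ft_force: [1.0, -0.3, -3.6]
opening: 0.0219
```

Emit:
send_rows(commands=[[0.022,0.008,0,0,0,0],[0.022,0.008,0,0,0,0],[0.02,0.0075,0,0,0,0],[0.018,0.0065,0,0,0,0],[0.01,0.0045,0,0,0,0]])

```text
time_s: 18.25
position: [0.4524, -0.1193, 0.1588]
eef_rot: [0.0, 0.795, -0.607, -0.0]
ft_force: [-0.3, 0.3, -3.5]
opening: 0.0217
```

Emit:
send_rows(commands=[[0,0,0,0,0,0.08],[0,0,0,0,0,0.09],[0,0,0,0,0,0.09],[0,0,0,0,0,0.09],[0,0,0,0,0,0.07]])

```text
time_s: 18.88
position: [0.4527, -0.118, 0.1589]
eef_rot: [-0.0, -0.65, 0.76, 0.0]
ft_force: [-0.7, -1.3, -2.2]
opening: 0.022
```

Emit:
send_rows(commands=[[0,0,0.02,0,0,0],[0,0,0.025,0,0,0],[0,0,0.025,0,0,0],[0,0,0.02,0,0,0],[0,0,0,0,0,0]])

```text
time_s: 19.5
position: [0.4512, -0.1173, 0.0672]
eef_rot: [-0.001, -0.651, 0.759, 0.002]
ft_force: [-0.6, 0.3, -3.3]
opening: 0.0215
```

```bash
python3 st.py; python3 look.py 13 wrist side scene
```

```text
t 19.5 p [ 0.4512 -0.1173  0.0672] yaw -98.72 tip [-0.0014  0.005 ] f_tool [-0.18  0.65  3.3 ] m_tool [-0.19 -0.03 -0.03] 0.0215
TCP polar 0.2841 237.70324535775535
t 19.65 p [ 0.4538 -0.1183  0.0703] yaw -98.72 z [ 1.5e-03 -6.0e-04 -1.0e+00] f [-0.37 -0.62 -3.84] m [ 0.04  0.14 -0.02] op 0.0221 q [-0.41 -0.17  2.11  0.    1.2   1.31]
```

View pics/side13.png

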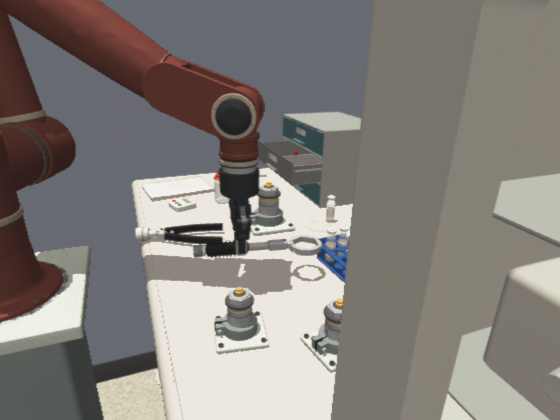

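View pics/wrist13.png

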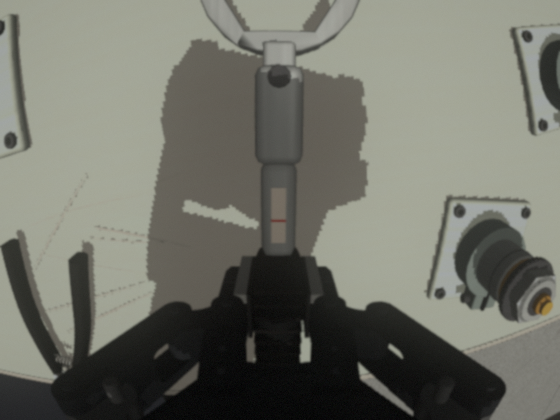

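Clear, same place as at the start. Lowering gently.

Emit:
send_rows(commands=[[0,0,0.015,0,0,0],[0,0,0.018,0,0,0],[0,0,0.015,0,0,0],[0,0,0.008,0,0,0],[0,0,0,0,0,0]])

```text
time_s: 20.27
position: [0.4527, -0.1177, 0.0126]
eef_rot: [-0.0, -0.651, 0.759, 0.001]
ft_force: [0.3, 0.2, -4.4]
opening: 0.022
```

```bash
python3 st.py
```

```text
t 20.275 p [ 0.4527 -0.1177  0.0126] yaw -98.72 tip [-0.0004  0.0015] f_tool [-0.26 -0.22  4.36] m_tool [-0.14 -0.03 -0.01] 0.022
TCP polar 0.2836 238.00108504317615
```

Emit:
send_rows(commands=[[0,0,0.003,0,0,0],[0,0,0.002,0,0,0],[0,0,0.002,0,0,0],[0,0,0.001,0,0,0],[0,0,0,0,0,0]])

```text
time_s: 20.9
position: [0.4532, -0.118, 0.0053]
eef_rot: [-0.0, -0.651, 0.759, -0.0]
ft_force: [-0.3, 0.5, -3.3]
opening: 0.0218
```

```bash
python3 st.py
```

```text
t 20.9 p [ 0.4532 -0.118   0.0053] yaw -98.72 tip [ 0. -0.] f_tool [-0.45  0.4   3.3 ] m_tool [-0.12 -0.05 -0.02] 0.0218
TCP polar 0.2836 238.10834364131054
```

Emit:
send_rows(commands=[[0,0,0.001,0,0,0],[0,0,0.001,0,0,0],[0,0,0,0,0,0]])

```text
time_s: 21.28
position: [0.4534, -0.118, 0.0048]
eef_rot: [-0.0, -0.651, 0.759, 0.0]
ft_force: [-5.7, 2.5, 9.2]
opening: 0.0218
```

Emit:
send_rows(commands=[[0,0,0,0,0,0],[0,0,0,0,0,0],[0,0,0,0,0,0],[0,0,0,0,0,0]], gripper=0.5)

```text
time_s: 21.78
position: [0.4532, -0.118, 0.0033]
eef_rot: [0.0, -0.651, 0.759, -0.0]
ft_force: [-0.6, -0.0, 0.8]
opening: 0.0427
```

Emit:
send_rows(commands=[[0,0,-0.015,0,0,0],[0,0,-0.03,0,0,0],[0,0,-0.05,0,0,0],[0,0,-0.05,0,0,0],[0,0,-0.04,0,0,0]])

```text
time_s: 22.4
position: [0.4537, -0.1181, 0.192]
eef_rot: [0.001, -0.651, 0.759, -0.002]
ft_force: [1.1, 0.2, -0.3]
opening: 0.0427
```

Emit:
send_rows(commands=[[0,0,0,0,0,0],[0,0,0,0,0,0],[0,0,0,0,0,0]])

```text
time_s: 22.78
position: [0.4522, -0.1175, 0.1866]
eef_rot: [-0.001, -0.651, 0.759, 0.001]
ft_force: [-0.0, -0.4, -0.6]
opening: 0.0428
```

```bash
python3 st.py; python3 look.py 14 wrist side scene
```

```text
t 22.775 p [ 0.4522 -0.1175  0.1866] yaw -98.72 tip [-0.0008  0.003 ] f_tool [ 0.4  -0.05  0.55] m_tool [-0.01 -0.02  0.05] 0.0428
TCP polar 0.2837 237.89142381089613
t 22.925 p [ 0.4525 -0.1177  0.187 ] yaw -98.72 z [-0.0023  0.001  -1.    ] f [ 0.55 -0.11 -0.43] m [-0.02 -0.03 -0.02] op 0.0425 q [-0.41 -0.31  2.01  0.    1.44  1.31]
```

View pics/wrist14.png

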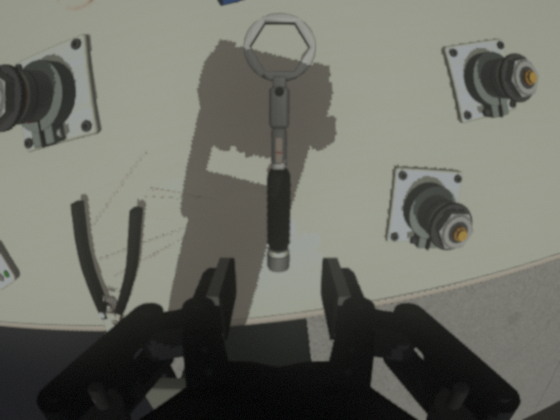

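View pics/scene14.png

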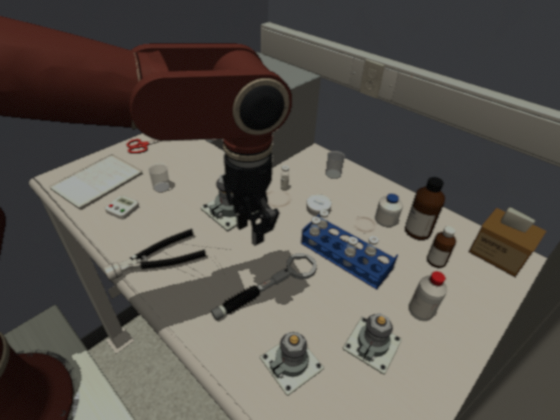

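View pics/side14.png

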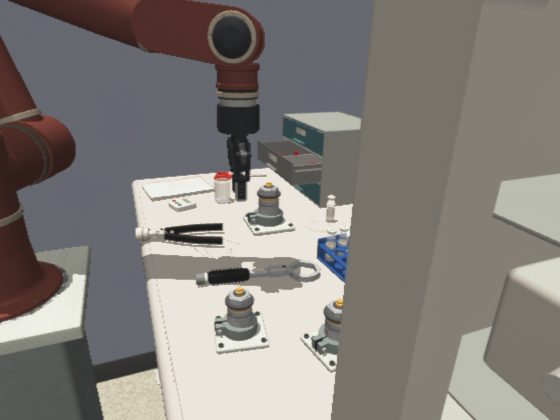

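Emit:
send_rows(commands=[[-0.036,-0.033,-0.02,0,0,0],[-0.036,-0.033,-0.02,0,0,0],[-0.036,-0.033,-0.01,0,0,0],[-0.033,-0.031,0,0,0,0]])

```text
time_s: 23.42
position: [0.6047, 0.0028, 0.239]
eef_rot: [0.0, -0.651, 0.759, -0.001]
ft_force: [-0.2, -0.3, 0.6]
opening: 0.0429
```

Emit:
send_rows(commands=[[0,0,0,0,0,-0.172],[0,0,0,0,0,-0.172],[0,0,0,0,0,-0.172],[0,0,0,0,0,-0.172],[0,0,0,0,0,-0.172]])

```text
time_s: 24.05
position: [0.6028, 0.0017, 0.2372]
eef_rot: [0.0, 0.91, -0.416, -0.001]
ft_force: [0.1, 0.6, -0.2]
opening: 0.0429
```

Emit:
send_rows(commands=[[0,0,0,0,0,-0.172],[0,0,0,0,0,-0.172],[0,0,0,0,0,-0.172],[0,0,0,0,0,-0.172],[0,0,0,0,0,-0.172]])

```text
time_s: 24.68
position: [0.6028, 0.0017, 0.2372]
eef_rot: [-0.0, 1.0, 0.001, -0.001]
ft_force: [-0.4, 0.3, -0.6]
opening: 0.0424
```

Emit:
send_rows(commands=[[0,0,0,0,0,0],[0,0,0,0,0,0]])

```text
time_s: 24.92
position: [0.6029, 0.0017, 0.2378]
eef_rot: [-0.0, 1.0, -0.003, -0.0]
ft_force: [0.3, -0.4, -0.3]
opening: 0.0426
```

```bash
python3 look.py 15 wrist; python3 - <<'E'
from h import *
s=np.load("wrist15.npz");crop(s["image"],190,0,150,130,4.6,"pics/w15.png")
E
```

```text
t 24.975 p [0.603  0.0017 0.2379] yaw -0.28 z [-6.e-04  1.e-04 -1.e+00] f [-0.06  0.33  0.78] m [ 0.03 -0.01  0.01] op 0.0427 q [-0.12 -0.    1.66 -0.    1.49 -0.12]
```

View pics/wrist15.png

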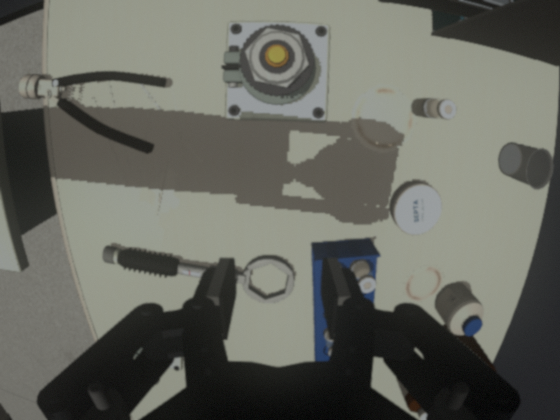

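View pics/w15.png

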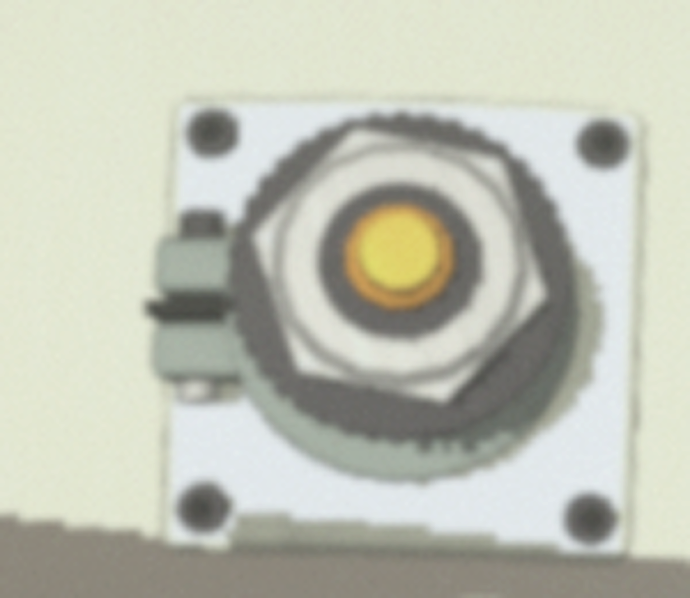

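```bash
python3 - <<'E'
from h import *
s=np.load("wrist15.npz")
H=[(255,235),(362,128),(502,152),(548,295),(445,403),(297,373)]
P=np.array([onz(s,(u/4.6+190-.4,v/4.6-.4),.108,1)[:2] for u,v in H]);c=P.mean(0);d=P-c
print(c,(np.degrees(np.arctan2(d[:,1],d[:,0]))%60).round(1))
a=np.degrees(np.angle(np.mean(np.exp(6j*np.arctan2(d[:,1],d[:,0])))))/6;print("vertex",a%60,"flat",(a+30)%60)
for t,e in [("9",((310,132),(552,95))),("10",((282,127),(570,104))),("12",((258,128),(558,121)))]:
    s=np.load(f"wrist{t}.npz");q=[onz(s,(u/4.4+190-.4,v/4.4-.4),.108,1)[:2] for u,v in e];w=q[1]-q[0]
    print(t,"edge normal mod60",(np.degrees(np.arctan2(w[1],w[0]))+90)%60)
E
```

```text
[0.60320619 0.1232763 ] [47.7 45.1 49.2 47.3 46.4 47.1]
vertex 47.141488698915296 flat 17.141488698915296
9 edge normal mod60 14.552245268762732
10 edge normal mod60 16.25197496993134
12 edge normal mod60 17.08542468540068
```

```bash
python3 - <<'E'
from h import *
ims=[]
for t in ["9","10","12"]:
    s=np.load(f"wrist{t}.npz");n=380;h=.036
    g=np.linspace(-h,h,n);c=(.590,.115)
    X,Y=np.meshgrid(c[0]+g,c[1]-g)
    m=np.array([proj(s,(x,y,.108),1) for x,y in zip(X.ravel(),Y.ravel())]).reshape(n,n,2).astype(np.float32)
    im=cv2.convertScaleAbs(cv2.remap(s["image"],m[...,0],m[...,1],cv2.INTER_CUBIC),alpha=1.4)
    # overlay hex 46 AF at flat 17.1 (green) and 13 (red)
    for a,col in [(17.1,(0,255,0)),]:
        R=.023/np.cos(np.pi/6);pts=[((.6031+R*np.cos(x)-c[0]+h)/(2*h)*n,(c[1]+h-.1230-R*np.sin(x))/(2*h)*n) for x in np.radians(a+30+60*np.arange(6))]
        cv2.polylines(im,[np.int32(np.array(pts)*16)],True,col,1,cv2.LINE_AA,4)
    ims.append(im)
cv2.imwrite("pics/cmp.png",cv2.resize(np.hstack(ims[:2]),(800,400)));cv2.imwrite("pics/cmp2.png",ims[2])
E
```

```text
(no output)
```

View pics/cmp.png

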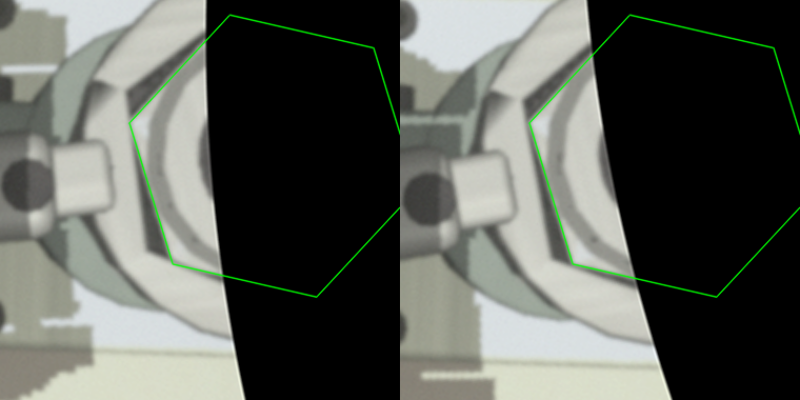

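View pics/cmp2.png

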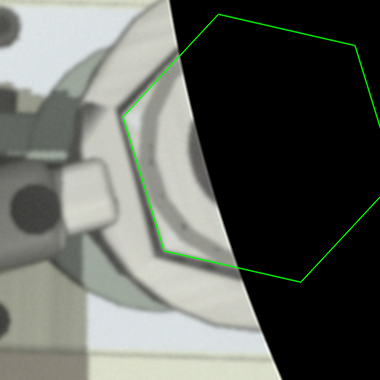

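```bash
python3 - <<'E'
from cell import r
print(r.finish_job())
E
```

```text
the job is handed in; nothing more can be done
None
```

The job is handed in at about 25 s of the 72 s allowed. No verdict is reported.

**What I did:**
- **Seating:** I gripped the wrench about 138 mm from the ring's centre and lowered the ring over the hexagon until it pressed on the flange with about 6 N.
- **Tightening:** I turned it clockwise against about 3 N of resistance until the cap stopped. The wrench then clicked: the ring swung roughly 0.05 to 0.07 rad about its pin in the pictures. The sideways force never read above 9 N, well under the 20 N at which the clamp slips.
- **Removal:** I backed the ring into its free play, lifted it off with little force, and laid the wrench back where it had been, then withdrew the gripper.

**Last checks:**
- **Cap:** One hexagon drawn at 17.1° fits the cap at the click, during backing off and just before lift-off, and it was measured from the final view. My readings of a single edge disagreed, going from 14.6° at the click to 17.1° before lift-off. The ring hid part of that edge, and even a real 2.6° back-turn is about 0.03 mm, within the 0.05 mm allowed.
- **Wrench:** It lies flat on the bench, about 260 mm from the cap's axis, and the gripper is clear of it.
- **Other items:** The beaker, tin and vial look unmoved by eye; I did not measure them.
- **Vessel:** I could not see directly whether it turned in its clamp, so that rests on the low forces. Backing off, the sideways force reached about 3.5 N the other way.

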